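# Park a tube and hold the transport box open

## Task

Get the sample transport box ready for loading: first stand the loose blue-capped tube upright and fully home in the parking well on the box's right shoulder and let go of it. Then, before touching the orange catch, tug the lid up (its steel bar is the handle) to feel whether it is caught; if it is, draw the orange catch back towards you to free it. Lift the lid to about 50 degrees and finish while still holding it there, since it falls shut by itself; leave the jar, the timer and the slide box where they are.

Things in the scene. Friction and masses are not known exactly. Their poses are not given: they have to be found in the camera images.
- carrier: white sample transport box fixed to the table, 130 (x) x 150 (y) mm, 70 mm high without its lid, with a shoulder on each side: the right one (-y, blue top) carries the parking well, the left one (+y, white) the orange catch; both tops are 62 mm above the table. Origin: centre of the underside of the box without shoulders; x points from the front (robot side, where the lid opens) to the hinge side, y to its left, z up. It turns by up to 0.22 rad from start to start.
- tube: loose screw-cap tube standing on the table, clear body 14 mm in diameter with a blue cap 17 mm in diameter, 50 mm tall, the cap being the top 14 mm; 20 g. Origin: centre of its underside, z up along it. Easily held by the cap from above.
- well (a point): centre of the mouth of the parking well in the right shoulder, a round bore 17.3 mm in diameter and 20 mm deep, 62 mm above the table; z up. The lid's edge is 31 mm away. A tube fully home stands on the bore's floor with its underside 20 mm below this point and its cap above the shoulder. Axes as the box.
- lid (a joint): angle of the blue lid (136 x 154 x 9 mm, about 0.25 kg, on a far-edge hinge along the box's y): 0 closed, grows to 1.3 rad as the front rises; weight and a light spring shut it (about 1.5 to 2 N at the bar). A hidden bolt inside may or may not hold it; nothing outside shows which. If it is caught it rises only about 0.045 rad (6 mm at the bar), then stops hard; if not, it rises freely.
- lid_bar (a point): middle of the steel bar on the lid near its front edge: a round bar 10 mm in diameter along the box's y, 58 mm free between its posts, its centre 34 mm above the lid's top face and 114 mm above the table when shut. Moves with the lid. The fingers can take it from above, closing along the box's x; it can turn in their grip as the lid rises.
- lid_hinge (a point): middle of the lid's hinge line; the bar lies 120 mm in front of (-x) and 43 mm above it when the lid is shut, and circles about the box's y through this point.
- catch (a joint): travel of the orange catch, 0 as found (always), 0.018 m fully drawn, towards the front of the box (its -x). Friction of 1.5 N, about 3 N if it has to shift the bolt; it stays where it is left, and so does the bolt: once fully drawn, the lid is free. It starts to move the bolt at 0.002 m.
- thumb (a point): grip point of the orange catch: a thumb piece 14 x 14 mm wide, its top 10 mm above this point and the shoulder's top 12 mm below it; its centre is 25 mm from the lid's edge. Moves with the catch. Pinch it from above along the box's x, or push it from behind.
- jar: bystander: clear jar with a black cap, 43 mm wide, 72 mm tall, standing; origin under its centre. Leave alone.
- timer: bystander: flat bench timer, 62 x 66 x 18 mm; origin under its centre. Leave alone.
- slides: bystander: small green and white box, 55 x 85 x 32 mm; origin under its centre. Leave alone.

How it is judged:
On the way, in this order (a step that is already met when the one before it is completed fails the run):
1. the tube stands fully home in the well and has been let go (z of tube in the frame of well below -0.016 m and horizontal distance between tube and well below 0.005 m and angle between tube's own z axis and vertical below 0.2 rad and contact force between the fingers and tube below 0.1 N), for 0.2 s.
2. the lid has been tugged (raised 0.02 rad or more, by the fingers) while the catch was still as found (within 3 mm) (value of joint lid above 0.02 rad and value of joint catch below 0.003 m and contact force between the fingers and lid above 0.3 N), for 0.1 s.
3. the lid is lifted to 0.65 rad or more (value of joint lid above 0.65 rad), for 0.2 s.
At the end, for the whole second after the job is handed in: The fingers hold the lid still at 0.65 to 1.1 rad (37 to 63 degrees), pressing on it with more than 0.5 N; the tube stands upright (within 0.2 rad) in the well, its underside at least 16 mm below the mouth and within 5 mm of its axis, not touched by the fingers (all of step 1 and value of joint lid between 0.65 and 1.1 rad and velocity of joint lid between -0.1 and 0.1 rad/s and contact force between the fingers and lid above 0.5 N); the arm keeps its last pose, push and grip.
It fails at once if the jar, the timer or the slide box is moved by more than 25 mm or tipped (distance of any of jar, timer, slides from where it was at the start of the episode above 0.025 m or angle between jar's own z axis and vertical above 0.4 rad).
It also fails if it takes over 67 s, if anything falls off the work surface, if the arm or the gripper's body presses on something with over 40 N, if the wrist force passes 120 N, or if a joint passes its speed limit or range.

## Robot

A 6-joint arm with a two-finger parallel gripper is mounted at the origin on a cart in front of the work surface, level with it; the furniture and walls round the work are solid. World frame = base frame: x ahead of the robot, y to its left, z up, the work surface at z = 0. Lengths are in m, angles in rad, forces in N, time in s.
With the tool pointing down it reaches from about 0.25 to 0.85 m from the base axis. Payload 12.5 kg.
Tool frame: the origin (TCP) lies between the finger pads; the fingertips stand 19 mm ahead of it and the grasp point (between the pads) is the TCP; z points along the fingers, y is the line along which they close (so a half turn about z gives the same grasp; the last joint's range is limited). The gripper opens to 93 mm and grips with 3 to 60 N. Pads are 15 mm wide; open, the fingers measure 128 mm over their backs; the gripper's body (75 mm by 188 mm) begins 65 mm behind the grasp point.
Start: joints at [-1.394, 0.351, 1.652, -0, 1.139, -0.085], TCP at [0.142, -0.531, 0.238] pointing down, gripper open.
Joint ranges: [-2.75, 2.75], [-0.79, 2.1], [0.01, 2.65], [-1.57, 4.71], [0.07, 3.14], [-2.87, 2.87]. Speed limits (rad/s): [2.22, 2.22, 2.79, 3.14, 3.14, 3.14].

## Interface

Orientations are given as a rotation vector (axis times angle).
In Python, from rig import robot gives the robot as it stands.
- The arm moves only by the tool send_rows, never from a script. Its argument "moves" is a list of rows, each an object of numbers: "claw": the closure, from -1 (fully open) to 1 (shut); "x", "y", "z": the shift along the tool's x, y, z each as a share of 0.5 m, from -1 to 1; "ax", "ay", "az": the turn, a rotation vector about the tool's x, y, z each as a share of pi rad, from -1 to 1. In form: [{"claw": .., "x": .., "y": .., "z": .., "ax": .., "ay": .., "az": ..}, ...]. A call has 1 to 20 rows; each row is the pose to reach, as a shift and turn from the pose commanded when the call began, along the tool's axes at that moment, turning the shorter way round; what a row does not reach only later rows make up. A row lasts 1/10 s, in which the tool goes at most 50 mm and 8.59 degrees, less where a joint would pass 70% of its speed; a pose out of reach is approached as far as the arm can. A call with a number of a shift or a turn outside -1 to 1 is refused whole. A call with a gripper value outside its range is refused whole. The fingers move at their own pace and stop on an object; "newtons" is the grip in N (left out, the last holds). Time passes only in rows, so rows that repeat a pose let the fingers close. It gives the time, the measured TCP pose, the force and the opening at its end, in the units of the state.
- robot.get_obs(): the state, without advancing time (a new reading comes with each control period).
- robot.capture(name): name is "side" or "top"; returns a dict with "color" (384x512x3 uint8, red, green, blue), "z_map" (384x512 float32, m along the optical axis (not along the pixel's ray), 0 where there is no reading), "K" (3x3 intrinsics, pixels), "R" (3x3) and "t" (3): a world point X has camera coordinates R X + t. Camera axes: x right, y down, z forward; pixel columns grow to the right and rows downward; lengths in m; the calibration is good to about 2 mm. A picture is of the moment at which its call begins.
- robot.close_job(): hands the job in, once; it reports no verdict.
Trained networks look in a picture, given as the dict that the camera call returned (one of the last four; its "shot" number tells which), for a name from the list of things; names that differ only in an ending like _2 or _b are one class to them, and where a whole thing is asked for, a point or a joint stands for the part that bears it (a point fixed in the world has none). Each returns a list of dicts, best first, with "confidence" (0 to 1); they miss things now and then, are a little off and sometimes report something else, mostly with a low value. They report only what shows in the picture. A call takes as long as a camera call.
- robot.search_frame(picture, target): "xy" ([column, row] in pixels, amid what is visible of it).
The state is a dict: "time": time; "joint_positions": joint angles; "qvel": joint speeds; "tau": joint torques, N m; "position": TCP position; "ee_rot": TCP orientation; "contact_force": force on the tool from outside, world axes, zero at the start; "moment": the same for the moment, N m; "gripper_width": finger opening in m.
Only numpy, scipy, OpenCV 4.12 (cv2) and the standard library are available. Lean on these libraries where they do the work, as an engineer would, in place of code of your own. Each camera call takes 0.05 s, during which the arm holds its last target. There are 200 camera calls.

## Working session

There is one attempt and no reset: what is moved stays moved. The work goes in short steps, Python scripts to look and compute and a tool call to move; the robot and the scene stay as the last step left them, time stands still between calls to the robot, and variables do not carry over. Pictures are saved under pics/ and viewed, on a budget of 10 in all, crops included, one or two more only if the job needs it, and the job is handed in when it is done.

Besides the shell and the picture viewer there is one more tool, called after ">>>" as name(argument=value, ...), one argument or row to a line, values as JSON. send_rows: Moves the arm, as the interface text tells. Shift numbers are shares of 0.5 m and turn numbers shares of pi rad, none past 1 either way. Its arguments: {"type":"object","properties":{"moves":{"type":"array","items":{"type":"object","properties":{"claw":{"type":"number"},"x":{"type":"number","minimum":-1,"maximum":1},"y":{"type":"number","minimum":-1,"maximum":1},"z":{"type":"number","minimum":-1,"maximum":1},"ax":{"type":"number","minimum":-1,"maximum":1},"ay":{"type":"number","minimum":-1,"maximum":1},"az":{"type":"number","minimum":-1,"maximum":1}}}},"newtons":{"type":"number"}},"required":["moves"]}

```bash
mkdir -p pics && cat > h.py <<'E'
import numpy as np, cv2
from rig import robot
from scipy.spatial.transform import Rotation as Ro
def world(p,u,v,z=None):
    d=p["z_map"][int(round(v)),int(round(u))] if z is None else z
    c=np.array([(u-p["K"][0,2])/p["K"][0,0]*d,(v-p["K"][1,2])/p["K"][1,1]*d,d])
    return p["R"].T@(c-p["t"])
def cloud(p):
    d=p["z_map"];v,u=np.mgrid[:d.shape[0],:d.shape[1]]
    c=np.stack([(u-p["K"][0,2])/p["K"][0,0]*d,(v-p["K"][1,2])/p["K"][1,1]*d,d],-1)
    return (c-p["t"])@p["R"]
E
python3 - <<'E'
from h import *
np.set_printoptions(precision=4,suppress=True)
o=robot.get_obs();print(o)
ims=[]
for n in("side","top"):
    p=robot.capture(n);ims.append(p["color"]);print(n,"cam at",-p["R"].T@p["t"],p["K"][0,0])
    for t in("carrier","tube","well","lid_bar","thumb","lid","jar","timer","slides"):
        for r in robot.search_frame(p,t)[:2]:
            print(t,np.array(r["xy"]),round(r["confidence"],2),world(p,*r["xy"]))
    np.savez("p_"+n,**{k:p[k] for k in("color","z_map","K","R","t")})
    cv2.imwrite(f"pics/{n}0.png",cv2.cvtColor(p["color"],cv2.COLOR_RGB2BGR))
E
```

```text
{'time': 0.0, 'joint_positions': array([-1.3936,  0.3512,  1.6524,  0.    ,  1.1391, -0.0846]), 'qvel': array([ 0.0003,  0.001 ,  0.0008, -0.0001, -0.0011,  0.0003]), 'tau': array([  0.0015, -49.7313, -28.525 ,   0.07  ,   0.0257,  -0.0001]), 'position': array([ 0.1423, -0.5309,  0.2371]), 'ee_rot': array([-3.1136, -0.4098,  0.    ]), 'contact_force': array([ 0.14  , -0.1236,  1.1676]), 'moment': array([-0.0287, -0.0713,  0.0143]), 'gripper_width': 0.09296239312063434}
side cam at [ 0.4636 -0.9103  0.5179] 378.8189023768755
carrier [228.  176.9] 0.7 [0.3955 0.3594 0.017 ]
carrier [254.7 203.7] 0.6 [0.4834 0.0376 0.0623]
tube [249.8 298.4] 0.68 [ 0.4637 -0.3202  0.0303]
well [255.3 204.5] 0.72 [0.485  0.0366 0.0603]
lid_bar [226.4 174.9] 0.68 [0.389  0.3782 0.0175]
lid [259.9 189.9] 0.84 [0.5001 0.0922 0.0799]
jar [301.1 302.2] 0.83 [ 0.5578 -0.3582  0.0495]
timer [227.9 176.3] 0.72 [0.3947 0.3696 0.0153]
slides [270.8 171.3] 0.61 [0.5504 0.3723 0.03  ]
slides [262.4 188.9] 0.17 [0.5076 0.0973 0.0807]
top cam at [0.3776 0.0091 1.0737] 368.17547481788415
carrier [227.9 194.5] 0.69 [0.4856 0.1149 0.0817]
well [223.  194.3] 0.75 [0.4857 0.1282 0.0821]
lid_bar [223.6 189. ] 0.65 [0.5006 0.1274 0.0799]
lid_bar [382.9 206.7] 0.24 [ 0.4655 -0.3133  0.0473]
thumb [190.7 186.2] 0.61 [0.5088 0.2221 0.0596]
lid [223.7 192.1] 0.91 [0.4924 0.1271 0.0773]
jar [222.8 190.1] 0.71 [0.4973 0.1292 0.0817]
jar [393.2 174.2] 0.55 [ 0.5532 -0.3346  0.0716]
timer [147.7 223.9] 0.89 [0.4018 0.3499 0.0186]
timer [193.  184.7] 0.42 [0.5127 0.2152 0.0628]
slides [136.3 172.9] 0.9 [0.5475 0.3877 0.0315]
```

```bash
python3 - <<'E'
import cv2
a=cv2.imread("pics/top0.png")[120:300,110:430];b=cv2.imread("pics/side0.png")[140:340,140:400]
cv2.imwrite("pics/t1.png",cv2.resize(a,None,fx=2.5,fy=2.5,interpolation=cv2.INTER_CUBIC))
cv2.imwrite("pics/s1.png",cv2.resize(b,None,fx=3,fy=3,interpolation=cv2.INTER_CUBIC))
E
```

```text
(no output)
```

View pics/t1.png

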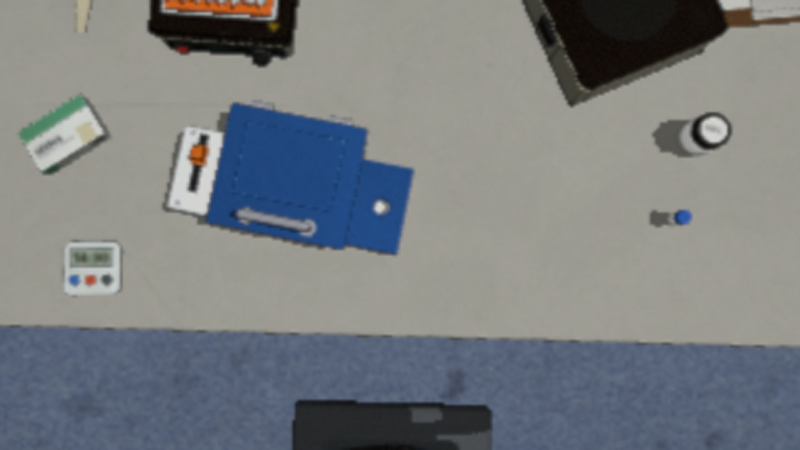

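View pics/s1.png

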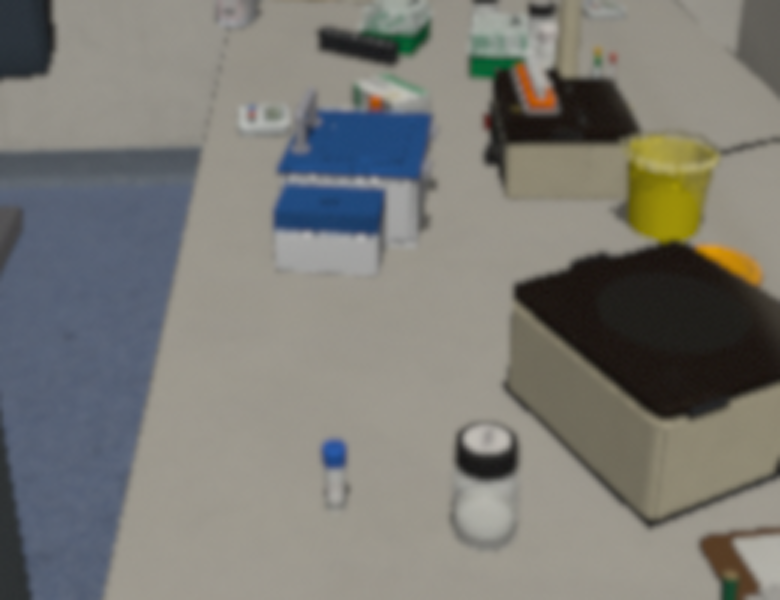

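The top view shows the box turned slightly clockwise. In full-image pixels the bar is at about (220, 208), the well at (262, 203), the catch at (190, 182), the tube cap at (383, 207) and the jar at (394, 173). Next I'll fit the geometry.

```bash
python3 - <<'E'
from h import *
np.set_printoptions(precision=4,suppress=True)
p=dict(np.load("p_top.npz"));W=cloud(p);c=p["color"].astype(int)
blue=(c[...,2]>c[...,0]+50)&(W[...,1]<0.3)&(W[...,1]>-0.05)&(W[...,0]>0.35)&(W[...,0]<0.65)
def proj(m,z):  # pixels -> plane z
    v,u=np.nonzero(m);r=np.c_[(u-p["K"][0,2])/p["K"][0,0],(v-p["K"][1,2])/p["K"][1,1],np.ones(len(u))]@p["R"]
    C=-p["R"].T@p["t"];return C+r*((z-C[2])/r[:,2])[:,None]
for z0,z1,z in((.071,.09,.080),(.054,.070,.062)):
    m=blue&(W[...,2]>z0)&(W[...,2]<z1)
    P=proj(m,z);print(m.sum(),"z med",np.median(W[m][:,2]));print(cv2.minAreaRect(P[:,:2].astype(np.float32)*1000))
# well: grey blob near (262,203)
hb=np.zeros_like(blue);hb[196:210,256:269]=1
m=hb&(c[...,0]>110)&(c.ptp(-1)<60) if hasattr(c,'ptp') else hb&(c[...,0]>110)&(np.ptp(c,axis=-1)<60)
print("well",m.sum(),proj(m,.062).mean(0))
hb[:]=0;hb[198:216,374:392]=1
m=hb&(c[...,2]>c[...,0]+40);print("cap",m.sum(),proj(m,.05).mean(0))
o=(c[...,0]>c[...,2]+60)&(c[...,0]>150);hb[:]=0;hb[170:200,180:200]=1
print("catch",proj(o&hb,.084).mean(0),(o&hb).sum())
# side cap
q=dict(np.load("p_side.npz"));p=q;c=q["color"].astype(int);W=cloud(q)
hb=np.zeros(c.shape[:2],bool);hb[280:300,240:262]=1
m=hb&(c[...,2]>c[...,0]+40);P=W[m];print("side cap",m.sum(),P.mean(0),np.median(P,0)); C=-p["R"].T@p["t"];print(proj(m,.043).mean(0))
E
```

```text
2530 z med 0.08051488105374
((498.4639587402344, 124.36897277832031), (153.1189727783203, 133.52993774414062), 80.43781280517578)
673 z med 0.062156237965292016
((468.87518310546875, 24.0145206451416), (56.808502197265625, 95.11128997802734), 80.0070571899414)
well 22 [0.468  0.0231 0.062 ]
cap 30 [ 0.4659 -0.3127  0.05  ]
catch [0.5189 0.2228 0.084 ] 28
side cap 61 [ 0.466  -0.3275  0.0544] [ 0.4663 -0.3206  0.0487]
[ 0.4661 -0.3133  0.043 ]
```

```bash
python3 - <<'E'
from h import *
np.set_printoptions(precision=4,suppress=True,linewidth=200)
for n,(u0,u1,v0,v1) in(("top",(256,270,196,211)),("side",(240,262,200,213))):
    p=dict(np.load(f"p_{n}.npz"));c=p["color"].astype(float)[v0:v1,u0:u1]
    bg=np.median(c.reshape(-1,3),0);d=np.linalg.norm(c-bg,axis=2);print(n,bg);print(d.astype(int))
    w=np.clip(d-15,0,None);w=np.minimum(w,60)
    v,u=np.mgrid[v0:v1,u0:u1];uu,vv=(w*u).sum()/w.sum(),(w*v).sum()/w.sum()
    C=-p["R"].T@p["t"];r=p["R"].T@np.array([(uu-p["K"][0,2])/p["K"][0,0],(vv-p["K"][1,2])/p["K"][1,1],1]);print(uu,vv,C+r*(.062-C[2])/r[2])
a=cv2.imread("pics/top0.png")[165:225,175:285];b=cv2.imread("pics/side0.png")[160:235,225:295]
a=cv2.resize(a,(770,420),interpolation=cv2.INTER_NEAREST)
cv2.imwrite("pics/z.png",a)
E
```

```text
top [ 34.  74. 131.]
[[  2   2   2   1   2   2   2   2   6   3   4   1   1   1]
 [  1   1   1   2   2   3   3   2   3   5   3   1   1   1]
 [  1   1   2   3   3   4   8   9   3   3   2   1   4   2]
 [  1   1   2   2  12  27  30  28  16   6   2   1   1   2]
 [  0   1   2  13  59 112 104  66  44  23   4   3   1   3]
 [  1   2   5  48 144 216 200 127  86  46  11   2   1   1]
 [  1   1   9  75 182 232 232 195 110  75  18   3   1   1]
 [  1   0  13  96 210 234 228 189 107  73  15   1   0   2]
 [  2   1   6  52 145 209 190 115  82  41   6   0   1   1]
 [  5   3   2  10  53 101  83  61  37   8   1   1   1   0]
 [  3   3   2   2   7  14  10   9   3   2   1   1   1   1]
 [  3   4   3   3   2   1   1   1   1   3   3   1   0   1]
 [  2   3   4   3   4   3   1   1   1   3   2   1   2   3]
 [  1   2   4   5   5   4   3   3   2   1   2   1   4   1]
 [  0   2   4   7   4   4   3   2   2   3   2   2   1   5]]
261.9597256574353 202.39550824502555 [0.468  0.0221 0.062 ]
side [ 34.  73. 123.]
[[130 129 127 128 132 130 130 130 136 135 128 123 126 136 140 134 124 121 139 158 157 137]
 [ 92  95  92  90  9
[... 433 characters left out ...]
]
 [  4   3   3   3   3   1   4  10  12  14  14  14  10   6   2   1   1   2   2   1   1   3]
 [  3   3   2   3   3   0   6  15  19  17  17  17  16   6   3   2   2   2   1   1   3   1]
 [  3   3   2   2   2   0   3   9  11  12  11  10   9   2   1   2   2   2   3   2   1   1]
 [  1   1   1   1   1   1   3   3   4   5   3   4   2   1   1   1   1   0   1   2   3   0]
 [  7   5   5   5   6   5   4   3   4   5   5   4   4   3   3   3   3   3   3   4   4   4]
 [ 15  14  14  13  12  12  10  11  12  12  13  10   9  10  11  10   9   9   9  11   9   9]
 [ 21  20  20  19  19  19  18  19  18  21  20  18  18  19  21  19  18  20  19  18  18  17]]
251.18746528059586 201.29811698600088 [0.474  0.0544 0.062 ]
```

View pics/z.png

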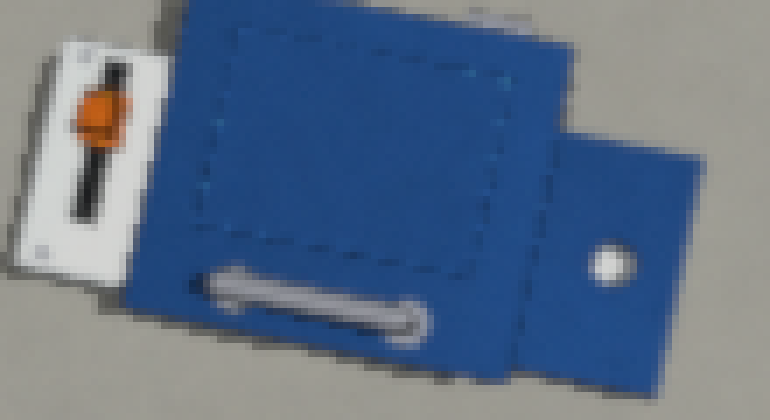

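```bash
cat >> h.py <<'E'
PSI=-0.17
def Rt(tilt=0,psi=PSI): # tool x=box y, y=box x, z down; tilt follows the lid's opening
    return Ro.from_matrix(np.array([[-np.sin(psi),np.cos(psi),0],[np.cos(psi),np.sin(psi),0],[0,0,-1]]).T)*Ro.from_rotvec([-tilt,0,0]) if False else Ro.from_rotvec(np.array([-np.sin(psi),np.cos(psi),0])*tilt)*Ro.from_matrix(np.array([[-np.sin(psi),np.cos(psi),0],[np.cos(psi),np.sin(psi),0],[0,0,-1]]).T)
def rows(targets,p0=None,R0=None):
    o=robot.get_obs();p0=o["position"] if p0 is None else np.array(p0)
    R0=Ro.from_rotvec(o["ee_rot"]) if R0 is None else R0
    for p,tilt in targets:
        s=R0.inv().apply(np.array(p)-p0)/.5;a=(R0.inv()*Rt(tilt)).as_rotvec()/np.pi
        print("x %.4f y %.4f z %.4f | ax %.4f ay %.4f az %.4f"%(*s,*a))
E
python3 - <<'E'
from h import *
rows([((.466,-.313,.15),0),((.466,-.313,.044),0)],p0=(.142,-.531,.238))
p=dict(np.load("p_side.npz"));C=-p["R"].T@p["t"]
r=p["R"].T@np.array([(249.6-p["K"][0,2])/p["K"][0,0],(207.1-p["K"][1,2])/p["K"][1,1],1]);print(C+r*(.062-C[2])/r[2])
E
```

```text
x 0.7388 y -0.2534 z 0.1760 | ax 0.0000 ay 0.0000 az -0.3626
x 0.7388 y -0.2534 z 0.3880 | ax 0.0000 ay 0.0000 az -0.3626
[0.4689426  0.01766681 0.062     ]
```

>>> send_rows(
  moves=[
    {"claw": 0.1,"x": 0.4,"y": -0.13,"z": 0.09,"az": -0.18},
    {"claw": 0.1,"x": 0.739,"y": -0.253,"z": 0.176,"az": -0.3626},
    {"claw": 0.1,"x": 0.739,"y": -0.253,"z": 0.176,"az": -0.3626},
    {"claw": 0.1,"x": 0.739,"y": -0.253,"z": 0.176,"az": -0.3626},
    {"claw": 0.1,"x": 0.739,"y": -0.253,"z": 0.176,"az": -0.3626},
    {"claw": 0.1,"x": 0.739,"y": -0.253,"z": 0.176,"az": -0.3626},
    {"claw": 0.1,"x": 0.739,"y": -0.253,"z": 0.176,"az": -0.3626},
    {"claw": 0.1,"x": 0.739,"y": -0.253,"z": 0.176,"az": -0.3626},
    {"claw": 0.1,"x": 0.739,"y": -0.253,"z": 0.176,"az": -0.3626},
    {"claw": 0.1,"x": 0.739,"y": -0.253,"z": 0.176,"az": -0.3626},
    {"claw": 0.1,"x": 0.739,"y": -0.253,"z": 0.176,"az": -0.3626},
    {"claw": 0.1,"x": 0.739,"y": -0.253,"z": 0.176,"az": -0.3626},
    {"claw": 0.1,"x": 0.739,"y": -0.253,"z": 0.176,"az": -0.3626},
  ],
  newtons=10,
)

```text
validation failed for argument at $.mo...
```

>>> send_rows(
  moves=[
    {"claw": 0.1,"x": 0.4,"y": -0.13,"z": 0.09,"ax": 0,"ay": 0,"az": -0.18},
  ],
  newtons=10,
)

```text
time: 1.1
position: [0.1814, -0.5069, 0.228]
ee_rot: [3.073, 0.636, -0.001]
contact_force: [1.3, -0.7, -0.1]
gripper_width: 0.0886
```

```bash
python3 -c "
from h import *
o=robot.get_obs();print(o['time'],o['position'],o['ee_rot'])"
```

```text
1.1 [ 0.1814081  -0.5069378   0.22802117] [ 3.07312700e+00  6.36254653e-01 -9.43017684e-04]
```

```bash
python3 -c "
from h import *
rows([((.466,-.313,.15),0)])"
```

```text
x 0.6766 y -0.1305 z 0.1548 | ax 0.0007 ay 0.0009 az -0.3159
```

>>> send_rows(
  moves=[
    {"claw": 0.1,"x": 0.677,"y": -0.13,"z": 0.155,"ax": 0,"ay": 0,"az": -0.316},
    {"claw": 0.1,"x": 0.677,"y": -0.13,"z": 0.155,"ax": 0,"ay": 0,"az": -0.316},
    {"claw": 0.1,"x": 0.677,"y": -0.13,"z": 0.155,"ax": 0,"ay": 0,"az": -0.316},
    {"claw": 0.1,"x": 0.677,"y": -0.13,"z": 0.155,"ax": 0,"ay": 0,"az": -0.316},
    {"claw": 0.1,"x": 0.677,"y": -0.13,"z": 0.155,"ax": 0,"ay": 0,"az": -0.316},
    {"claw": 0.1,"x": 0.677,"y": -0.13,"z": 0.155,"ax": 0,"ay": 0,"az": -0.316},
    {"claw": 0.1,"x": 0.677,"y": -0.13,"z": 0.155,"ax": 0,"ay": 0,"az": -0.316},
    {"claw": 0.1,"x": 0.677,"y": -0.13,"z": 0.155,"ax": 0,"ay": 0,"az": -0.316},
    {"claw": 0.1,"x": 0.677,"y": -0.13,"z": 0.155,"ax": 0,"ay": 0,"az": -0.316},
    {"claw": 0.1,"x": 0.677,"y": -0.13,"z": 0.155,"ax": 0,"ay": 0,"az": -0.316},
    {"claw": 0.1,"x": 0.677,"y": -0.13,"z": 0.155,"ax": 0,"ay": 0,"az": -0.316},
  ],
  newtons=10,
)

```text
time: 2.2
position: [0.4668, -0.3105, 0.1501]
ee_rot: [2.4, 2.026, 0.0]
contact_force: [-0.3, -0.2, 0.1]
gripper_width: 0.042
```

```bash
python3 -c "
from h import *
rows([((.466,-.313,.15),0),((.466,-.313,.045),0)])"
```

```text
x -0.0051 y -0.0007 z 0.0002 | ax 0.0001 ay 0.0001 az 0.0005
x -0.0051 y -0.0008 z 0.2102 | ax 0.0001 ay 0.0001 az 0.0005
```

>>> send_rows(
  moves=[
    {"claw": 0.1,"x": -0.005,"y": -0.001,"z": 0.07,"ax": 0,"ay": 0,"az": 0},
    {"claw": 0.1,"x": -0.005,"y": -0.001,"z": 0.14,"ax": 0,"ay": 0,"az": 0},
    {"claw": 0.1,"x": -0.005,"y": -0.001,"z": 0.19,"ax": 0,"ay": 0,"az": 0},
    {"claw": 0.1,"x": -0.005,"y": -0.001,"z": 0.21,"ax": 0,"ay": 0,"az": 0},
    {"claw": 0.1,"x": -0.005,"y": -0.001,"z": 0.21,"ax": 0,"ay": 0,"az": 0},
    {"claw": 1,"x": -0.005,"y": -0.001,"z": 0.21,"ax": 0,"ay": 0,"az": 0},
    {"claw": 1,"x": -0.005,"y": -0.001,"z": 0.21,"ax": 0,"ay": 0,"az": 0},
    {"claw": 1,"x": -0.005,"y": -0.001,"z": 0.21,"ax": 0,"ay": 0,"az": 0},
    {"claw": 1,"x": -0.005,"y": -0.001,"z": 0.21,"ax": 0,"ay": 0,"az": 0},
    {"claw": 1,"x": -0.005,"y": -0.001,"z": 0.21,"ax": 0,"ay": 0,"az": 0},
    {"claw": 1,"x": -0.005,"y": -0.001,"z": 0.21,"ax": 0,"ay": 0,"az": 0},
  ],
  newtons=10,
)

```text
time: 3.3
position: [0.4671, -0.3122, 0.0453]
ee_rot: [2.397, 2.029, 0.0]
contact_force: [-0.7, 0.3, 6.4]
gripper_width: 0.0164
```

```bash
python3 -c "
from h import *
rows([((.466,-.313,.15),0),((.4683,0.0215,.15),0)])"
```

```text
x -0.0020 y -0.0016 z -0.2094 | ax 0.0003 ay 0.0002 az 0.0012
x 0.6585 y -0.1077 z -0.2099 | ax 0.0003 ay 0.0002 az 0.0012
```

>>> send_rows(
  moves=[
    {"claw": 1,"x": 0,"y": 0,"z": -0.08,"ax": 0,"ay": 0,"az": 0},
    {"claw": 1,"x": 0,"y": 0,"z": -0.16,"ax": 0,"ay": 0,"az": 0},
    {"claw": 1,"x": 0.04,"y": -0.01,"z": -0.21,"ax": 0,"ay": 0,"az": 0.001},
    {"claw": 1,"x": 0.12,"y": -0.02,"z": -0.21,"ax": 0,"ay": 0,"az": 0.001},
    {"claw": 1,"x": 0.2,"y": -0.035,"z": -0.21,"ax": 0,"ay": 0,"az": 0.001},
    {"claw": 1,"x": 0.28,"y": -0.05,"z": -0.21,"ax": 0,"ay": 0,"az": 0.001},
    {"claw": 1,"x": 0.36,"y": -0.06,"z": -0.21,"ax": 0,"ay": 0,"az": 0.001},
    {"claw": 1,"x": 0.44,"y": -0.075,"z": -0.21,"ax": 0,"ay": 0,"az": 0.001},
    {"claw": 1,"x": 0.52,"y": -0.09,"z": -0.21,"ax": 0,"ay": 0,"az": 0.001},
    {"claw": 1,"x": 0.58,"y": -0.1,"z": -0.21,"ax": 0,"ay": 0,"az": 0.001},
    {"claw": 1,"x": 0.63,"y": -0.105,"z": -0.21,"ax": 0,"ay": 0,"az": 0.001},
    {"claw": 1,"x": 0.6585,"y": -0.1077,"z": -0.21,"ax": 0,"ay": 0,"az": 0.001},
    {"claw": 1,"x": 0.6585,"y": -0.1077,"z": -0.21,"ax": 0,"ay": 0,"az": 0.001},
    {"claw": 1,"x": 0.6585,"y": -0.1077,"z": -0.21,"ax": 0,"ay": 0,"az": 0.001},
  ],
  newtons=10,
)

```text
time: 4.7
position: [0.468, 0.0214, 0.1497]
ee_rot: [2.401, 2.026, -0.0]
contact_force: [0.5, -0.5, 0.5]
gripper_width: 0.0163
```

```bash
python3 - <<'E'
from h import *
np.set_printoptions(precision=4,suppress=True)
o=robot.get_obs();print(o["position"],o["gripper_width"],o["contact_force"])
p=robot.capture("side");np.savez("p_side1",**{k:p[k] for k in("color","z_map","K","R","t")})
print(robot.search_frame(p,"tube"))
for X in([*o["position"][:2],.105],[*o["position"][:2],.155],[*o["position"][:2],.062]):
    c=p["R"]@np.array(X)+p["t"];c=p["K"]@c;print(X,c[:2]/c[2])
cv2.imwrite("pics/s2.png",cv2.resize(cv2.cvtColor(p["color"],cv2.COLOR_RGB2BGR)[130:230,200:310],None,fx=6,fy=6,interpolation=cv2.INTER_CUBIC))
E
```

```text
[0.468  0.0214 0.1497] 0.01629647777691796 [ 0.4769 -0.4634  0.528 ]
[]
[np.float64(0.46797307124948934), np.float64(0.021438677749539066), 0.105] [248.9238 192.1332]
[np.float64(0.46797307124948934), np.float64(0.021438677749539066), 0.155] [248.5601 174.7966]
[np.float64(0.46797307124948934), np.float64(0.021438677749539066), 0.062] [249.2252 206.5003]
```

View pics/s2.png

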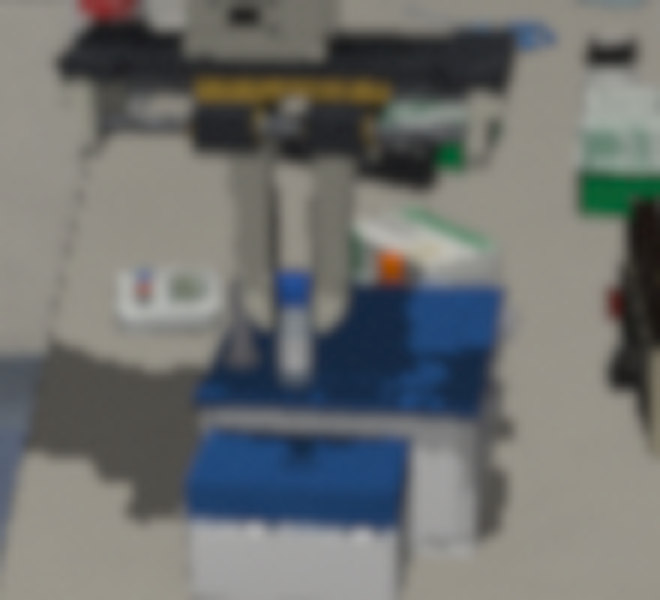

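The tube hangs vertical in the grip, its base at about (249, 193), with the well directly below it at about (249.6, 207). I'll lower it in guarded steps.

>>> send_rows(
  moves=[
    {"claw": 1,"x": 0,"y": 0.001,"z": 0.03,"ax": 0,"ay": 0,"az": 0},
    {"claw": 1,"x": 0,"y": 0.001,"z": 0.06,"ax": 0,"ay": 0,"az": 0},
    {"claw": 1,"x": 0,"y": 0.001,"z": 0.074,"ax": 0,"ay": 0,"az": 0},
    {"claw": 1,"x": 0,"y": 0.001,"z": 0.08,"ax": 0,"ay": 0,"az": 0},
    {"claw": 1,"x": 0,"y": 0.001,"z": 0.086,"ax": 0,"ay": 0,"az": 0},
    {"claw": 1,"x": 0,"y": 0.001,"z": 0.09,"ax": 0,"ay": 0,"az": 0},
    {"claw": 1,"x": 0,"y": 0.001,"z": 0.092,"ax": 0,"ay": 0,"az": 0},
    {"claw": 1,"x": 0,"y": 0.001,"z": 0.092,"ax": 0,"ay": 0,"az": 0},
  ],
  newtons=10,
)

```text
time: 5.6
position: [0.4686, 0.0216, 0.1038]
ee_rot: [2.401, 2.025, 0.0]
contact_force: [1.4, -0.3, -0.5]
gripper_width: 0.0159
```

>>> send_rows(
  moves=[
    {"claw": 1,"x": 0,"y": 0,"z": 0.006,"ax": 0,"ay": 0,"az": 0},
    {"claw": 1,"x": 0,"y": 0,"z": 0.012,"ax": 0,"ay": 0,"az": 0},
    {"claw": 1,"x": 0,"y": 0,"z": 0.018,"ax": 0,"ay": 0,"az": 0},
    {"claw": 1,"x": 0,"y": 0,"z": 0.018,"ax": 0,"ay": 0,"az": 0},
  ],
  newtons=10,
)

```text
time: 6.0
position: [0.4683, 0.0216, 0.0942]
ee_rot: [-2.401, -2.025, 0.001]
contact_force: [-0.4, 0.2, -0.0]
gripper_width: 0.0163
```

>>> send_rows(
  moves=[
    {"claw": 1,"x": 0,"y": 0,"z": 0.005,"ax": 0,"ay": 0,"az": 0},
    {"claw": 1,"x": 0,"y": 0,"z": 0.01,"ax": 0,"ay": 0,"az": 0},
    {"claw": 1,"x": 0,"y": 0,"z": 0.0135,"ax": 0,"ay": 0,"az": 0},
    {"claw": 1,"x": 0,"y": 0,"z": 0.0135,"ax": 0,"ay": 0,"az": 0},
  ],
  newtons=10,
)

```text
time: 6.4
position: [0.4684, 0.0216, 0.0877]
ee_rot: [-2.401, -2.025, 0.0]
contact_force: [-0.2, -1.1, -0.4]
gripper_width: 0.0161
```

>>> send_rows(
  moves=[
    {"claw": 0.1,"x": 0,"y": 0,"z": 0,"ax": 0,"ay": 0,"az": 0},
    {"claw": 0.1,"x": 0,"y": 0,"z": 0,"ax": 0,"ay": 0,"az": 0},
    {"claw": 0.1,"x": 0,"y": 0,"z": 0,"ax": 0,"ay": 0,"az": 0},
    {"claw": 0.1,"x": 0,"y": 0,"z": 0,"ax": 0,"ay": 0,"az": 0},
    {"claw": 0.1,"x": 0,"y": 0,"z": 0,"ax": 0,"ay": 0,"az": 0},
    {"claw": 0.1,"x": 0,"y": 0,"z": -0.06,"ax": 0,"ay": 0,"az": 0},
    {"claw": 0.1,"x": 0,"y": 0,"z": -0.15,"ax": 0,"ay": 0,"az": 0},
    {"claw": 0.1,"x": 0,"y": 0,"z": -0.24,"ax": 0,"ay": 0,"az": 0},
    {"claw": 0.1,"x": 0,"y": 0,"z": -0.24,"ax": 0,"ay": 0,"az": 0},
  ],
  newtons=10,
)

```text
time: 7.3
position: [0.4709, 0.0215, 0.213]
ee_rot: [2.397, 2.022, 0.01]
contact_force: [0.0, 0.3, -0.5]
gripper_width: 0.0417
```

```bash
python3 - <<'E'
from h import *
np.set_printoptions(precision=4,suppress=True)
o=robot.get_obs();print(o["position"],o["gripper_width"],o["contact_force"])
p=robot.capture("side");np.savez("p_side2",**{k:p[k] for k in("color","z_map","K","R","t")})
for X in([.4684,.0216,.092],[.4684,.0216,.078],[.4684,.0216,.062]):
    c=p["R"]@np.array(X)+p["t"];c=p["K"]@c;print(X,c[:2]/c[2])
cv2.imwrite("pics/s3.png",cv2.resize(cv2.cvtColor(p["color"],cv2.COLOR_RGB2BGR)[150:230,200:310],None,fx=6,fy=6,interpolation=cv2.INTER_CUBIC))
# bar from first clouds: points above z=.1 on box
for n in("top","side"):
    q=dict(np.load(f"p_{n}.npz"));W=cloud(q);m=(W[...,2]>.1)&(W[...,2]<.13)&(abs(W[...,0]-.45)<.07)&(abs(W[...,1]-.125)<.07)
    P=W[m];print(n,len(P),P.mean(0),P.min(0),P.max(0),cv2.minAreaRect((P[:,:2]*1000).astype(np.float32)))
E
```

```text
[0.4709 0.0215 0.213 ] 0.04172966689740339 [ 0.0477  0.2695 -0.4903]
[0.4684, 0.0216, 0.092] [249.173  196.4999]
[0.4684, 0.0216, 0.078] [249.2704 201.1822]
[0.4684, 0.0216, 0.062] [249.3803 206.4707]
top 114 [0.4468 0.1325 0.1173] [0.4364 0.0965 0.1015] [0.456  0.1707 0.1216] ((447.1152648925781, 133.38963317871094), (75.56415557861328, 9.969499588012695), 79.98029327392578)
side 62 [0.4472 0.1219 0.1127] [0.4375 0.0935 0.1008] [0.4582 0.1679 0.119 ] ((448.1453552246094, 130.86660766601562), (75.13703918457031, 10.389692306518555), 80.49029541015625)
```

View pics/s3.png

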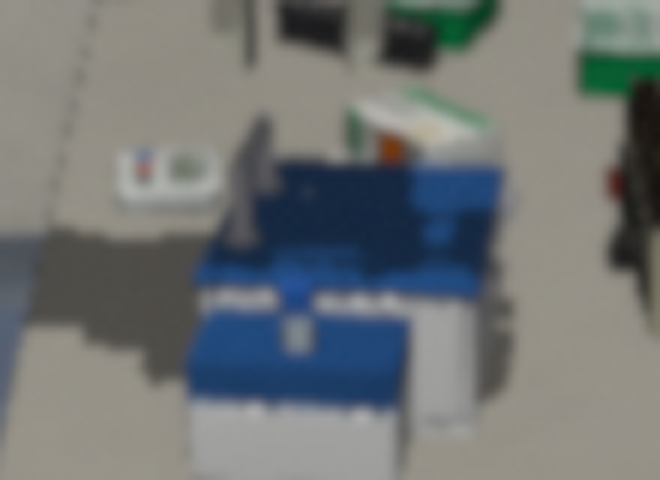

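The tube stands home in the well, cap at about (249, 198), upright and free of the fingers. The bar fits at (0.447, 0.132), and both cameras agree on it.

```bash
python3 - <<'E'
from h import *
rows([((.4471,.132,.2),0),((.4471,.132,.116),0)])
q=dict(np.load("p_top.npz"));W=cloud(q)
for x0 in(.55,.6,.65,.7):
  m=(W[...,0]>x0)&(W[...,0]<x0+.05)&(W[...,1]>-.02)&(W[...,1]<.28);print(x0,W[m][:,2].max())
E
```

```text
x 0.2101 y -0.0819 z 0.0201 | ax 0.0017 ay -0.0002 az 0.0002
x 0.2100 y -0.0827 z 0.1881 | ax 0.0017 ay -0.0002 az 0.0002
0.55 0.08557800696903191
0.6 0.10036238029192128
0.65 0.12764865201220651
0.7 0.107622027355096
```

>>> send_rows(
  moves=[
    {"claw": 0.1,"x": 0.07,"y": -0.03,"z": 0.01,"ax": 0,"ay": 0,"az": 0},
    {"claw": 0.1,"x": 0.14,"y": -0.055,"z": 0.02,"ax": 0.001,"ay": 0,"az": 0},
    {"claw": 0.1,"x": 0.19,"y": -0.075,"z": 0.02,"ax": 0.001,"ay": 0,"az": 0},
    {"claw": 0.1,"x": 0.21,"y": -0.0825,"z": 0.02,"ax": 0.0015,"ay": 0,"az": 0},
    {"claw": 0.1,"x": 0.21,"y": -0.0825,"z": 0.06,"ax": 0.0015,"ay": 0,"az": 0},
    {"claw": 0.1,"x": 0.21,"y": -0.0825,"z": 0.11,"ax": 0.0015,"ay": 0,"az": 0},
    {"claw": 0.1,"x": 0.21,"y": -0.0825,"z": 0.15,"ax": 0.0015,"ay": 0,"az": 0},
    {"claw": 0.1,"x": 0.21,"y": -0.0825,"z": 0.18,"ax": 0.0015,"ay": 0,"az": 0},
    {"claw": 0.1,"x": 0.21,"y": -0.0825,"z": 0.188,"ax": 0.0015,"ay": 0,"az": 0},
    {"claw": 0.1,"x": 0.21,"y": -0.0825,"z": 0.188,"ax": 0.0015,"ay": 0,"az": 0},
  ],
  newtons=15,
)

```text
time: 8.35
position: [0.4452, 0.1316, 0.1133]
ee_rot: [-2.398, -2.022, 0.007]
contact_force: [-0.4, 0.6, 0.3]
gripper_width: 0.0419
```

```bash
python3 -c "
from h import *
rows([((.4471,.132,.116),0)])"
```

```text
x 0.0014 y 0.0035 z -0.0055 | ax -0.0020 ay 0.0002 az 0.0001
```

>>> send_rows(
  moves=[
    {"claw": 0.1,"x": 0.001,"y": 0.0035,"z": -0.005,"ax": 0,"ay": 0,"az": 0},
    {"claw": 1,"x": 0.001,"y": 0.0035,"z": -0.005,"ax": 0,"ay": 0,"az": 0},
    {"claw": 1,"x": 0.001,"y": 0.0035,"z": -0.005,"ax": 0,"ay": 0,"az": 0},
    {"claw": 1,"x": 0.001,"y": 0.0035,"z": -0.005,"ax": 0,"ay": 0,"az": 0},
    {"claw": 1,"x": 0.001,"y": 0.0035,"z": -0.005,"ax": 0,"ay": 0,"az": 0},
    {"claw": 1,"x": 0.001,"y": 0.0035,"z": -0.005,"ax": 0,"ay": 0,"az": 0},
    {"claw": 1,"x": 0.001,"y": 0.0035,"z": -0.005,"ax": 0,"ay": 0,"az": 0},
  ],
  newtons=20,
)

```text
time: 9.05
position: [0.4468, 0.1323, 0.1163]
ee_rot: [-2.398, -2.023, 0.006]
contact_force: [-4.4, 1.8, 0.7]
gripper_width: 0.009
```

```bash
python3 -c "
from h import *
print(robot.get_obs()['contact_force'])"
```

```text
[-4.35430672  1.7646853   0.6843493 ]
```

>>> send_rows(
  moves=[
    {"claw": 1,"x": 0,"y": 0.001,"z": -0.003,"ax": 0,"ay": 0,"az": 0},
    {"claw": 1,"x": 0,"y": 0.0025,"z": -0.006,"ax": 0,"ay": 0,"az": 0},
    {"claw": 1,"x": 0,"y": 0.0035,"z": -0.009,"ax": 0,"ay": 0,"az": 0},
    {"claw": 1,"x": 0,"y": 0.0035,"z": -0.009,"ax": 0,"ay": 0,"az": 0},
    {"claw": 1,"x": 0,"y": 0.0035,"z": -0.009,"ax": 0,"ay": 0,"az": 0},
    {"claw": 1,"x": 0,"y": 0.0035,"z": -0.009,"ax": 0,"ay": 0,"az": 0},
  ],
  newtons=20,
)

```text
time: 9.65
position: [0.4484, 0.132, 0.1207]
ee_rot: [-2.398, -2.022, 0.007]
contact_force: [-4.5, 2.2, -1.0]
gripper_width: 0.009
```

>>> send_rows(
  moves=[
    {"claw": 1,"x": 0,"y": 0.001,"z": -0.003,"ax": 0,"ay": 0,"az": 0},
    {"claw": 1,"x": 0,"y": 0.002,"z": -0.005,"ax": 0,"ay": 0,"az": 0},
    {"claw": 1,"x": 0,"y": 0.003,"z": -0.008,"ax": 0,"ay": 0,"az": 0},
    {"claw": 1,"x": 0,"y": 0.003,"z": -0.008,"ax": 0,"ay": 0,"az": 0},
    {"claw": 1,"x": 0,"y": 0.003,"z": -0.008,"ax": 0,"ay": 0,"az": 0},
  ],
  newtons=20,
)

```text
time: 10.15
position: [0.4493, 0.1317, 0.1235]
ee_rot: [-2.397, -2.022, 0.009]
contact_force: [-2.1, 4.9, -20.9]
gripper_width: 0.0097
```

Caught: the lid stopped hard after about 6–7 mm, with 21 N down on the tool. I'll lower it, release the bar and go for the catch.

>>> send_rows(
  moves=[
    {"claw": 1,"x": 0,"y": -0.003,"z": 0.008,"ax": 0,"ay": 0,"az": 0},
    {"claw": 1,"x": 0,"y": -0.006,"z": 0.016,"ax": 0,"ay": 0,"az": 0},
    {"claw": 1,"x": 0,"y": -0.0065,"z": 0.017,"ax": 0,"ay": 0,"az": 0},
    {"claw": 1,"x": 0,"y": -0.0065,"z": 0.017,"ax": 0,"ay": 0,"az": 0},
    {"claw": 0.1,"x": 0,"y": -0.0065,"z": 0.017,"ax": 0,"ay": 0,"az": 0},
    {"claw": 0.1,"x": 0,"y": -0.0065,"z": 0.017,"ax": 0,"ay": 0,"az": 0},
    {"claw": 0.1,"x": 0,"y": -0.0065,"z": 0.017,"ax": 0,"ay": 0,"az": 0},
    {"claw": 0.1,"x": 0,"y": -0.0065,"z": 0.017,"ax": 0,"ay": 0,"az": 0},
    {"claw": 0.1,"x": 0,"y": -0.0065,"z": -0.05,"ax": 0,"ay": 0,"az": 0},
    {"claw": 0.1,"x": 0,"y": -0.0065,"z": -0.1,"ax": 0,"ay": 0,"az": 0},
    {"claw": 0.1,"x": 0,"y": -0.0065,"z": -0.1,"ax": 0,"ay": 0,"az": 0},
  ],
  newtons=20,
)

```text
time: 11.25
position: [0.4493, 0.1325, 0.1778]
ee_rot: [-2.401, -2.025, -0.003]
contact_force: [0.4, 0.2, 0.6]
gripper_width: 0.0415
```

```bash
python3 - <<'E'
from h import *
np.set_printoptions(precision=4,suppress=True)
for n in("top",):
    q=dict(np.load(f"p_{n}.npz"));W=cloud(q);c=q["color"].astype(int)
    m=(W[...,2]>.076)&(W[...,2]<.095)&(abs(W[...,0]-.52)<.04)&(abs(W[...,1]-.224)<.022)&(c[...,0]>c[...,2]+50)
    P=W[m];B=(P[:,:2]-[.447,.1325])@np.array([[.9855,.17],[-.17,.9855]])
    print(n,len(P),P.mean(0),np.median(P[:,2]),B.min(0),B.max(0),B.mean(0))
rows([((.52,.224,.16),0),((.52,.224,.085),0)])
print(robot.get_obs()["position"])
E
```

```text
top 30 [0.5207 0.2241 0.0838] 0.08454810761950889 [0.0503 0.0965] [0.0648 0.1102] [0.0571 0.1028]
x 0.2042 y 0.1084 z 0.0359 | ax 0.0002 ay -0.0006 az 0.0002
x 0.2039 y 0.1084 z 0.1859 | ax 0.0002 ay -0.0006 az 0.0002
[0.4493 0.1325 0.1778]
```

Thumb at (0.5205, 0.224), top at z ≈ 0.084.

>>> send_rows(
  moves=[
    {"claw": 0.1,"x": 0.07,"y": 0.035,"z": 0.01,"ax": 0,"ay": 0,"az": 0},
    {"claw": 0.1,"x": 0.14,"y": 0.075,"z": 0.03,"ax": 0,"ay": 0,"az": 0},
    {"claw": 0.1,"x": 0.19,"y": 0.1,"z": 0.035,"ax": 0,"ay": 0,"az": 0},
    {"claw": 0.1,"x": 0.204,"y": 0.109,"z": 0.036,"ax": 0,"ay": 0,"az": 0},
    {"claw": 0.1,"x": 0.204,"y": 0.109,"z": 0.036,"ax": 0,"ay": 0,"az": 0},
    {"claw": 0.1,"x": 0.204,"y": 0.109,"z": 0.08,"ax": 0,"ay": 0,"az": 0},
    {"claw": 0.1,"x": 0.204,"y": 0.109,"z": 0.12,"ax": 0,"ay": 0,"az": 0},
    {"claw": 0.1,"x": 0.204,"y": 0.109,"z": 0.155,"ax": 0,"ay": 0,"az": 0},
    {"claw": 0.1,"x": 0.204,"y": 0.109,"z": 0.172,"ax": 0,"ay": 0,"az": 0},
    {"claw": 0.1,"x": 0.204,"y": 0.109,"z": 0.178,"ax": 0,"ay": 0,"az": 0},
    {"claw": 0.1,"x": 0.204,"y": 0.109,"z": 0.178,"ax": 0,"ay": 0,"az": 0},
    {"claw": 0.1,"x": 0.204,"y": 0.109,"z": 0.178,"ax": 0,"ay": 0,"az": 0},
  ],
  newtons=20,
)

```text
time: 12.45
position: [0.5185, 0.2236, 0.0865]
ee_rot: [-2.399, -2.023, 0.003]
contact_force: [0.6, 0.3, 0.0]
gripper_width: 0.0419
```

```bash
python3 -c "
from h import *
rows([((.5205,.224,.085),0)])"
```

```text
x 0.0016 y 0.0039 z 0.0029 | ax -0.0012 ay -0.0002 az 0.0002
```

>>> send_rows(
  moves=[
    {"claw": 0.1,"x": 0.0015,"y": 0.004,"z": 0.002,"ax": 0,"ay": 0,"az": 0},
    {"claw": 1,"x": 0.0015,"y": 0.004,"z": 0.002,"ax": 0,"ay": 0,"az": 0},
    {"claw": 1,"x": 0.0015,"y": 0.004,"z": 0.002,"ax": 0,"ay": 0,"az": 0},
    {"claw": 1,"x": 0.0015,"y": 0.004,"z": 0.002,"ax": 0,"ay": 0,"az": 0},
    {"claw": 1,"x": 0.0015,"y": 0.004,"z": 0.002,"ax": 0,"ay": 0,"az": 0},
    {"claw": 1,"x": 0.0015,"y": 0.004,"z": 0.002,"ax": 0,"ay": 0,"az": 0},
  ],
  newtons=20,
)

```text
time: 13.05
position: [0.5209, 0.2243, 0.0854]
ee_rot: [-2.399, -2.024, 0.002]
contact_force: [0.5, -0.3, 6.1]
gripper_width: 0.014
```

>>> send_rows(
  moves=[
    {"claw": 1,"x": 0,"y": -0.008,"z": 0,"ax": 0,"ay": 0,"az": 0},
    {"claw": 1,"x": 0,"y": -0.016,"z": 0,"ax": 0,"ay": 0,"az": 0},
    {"claw": 1,"x": 0,"y": -0.024,"z": 0,"ax": 0,"ay": 0,"az": 0},
    {"claw": 1,"x": 0,"y": -0.032,"z": 0,"ax": 0,"ay": 0,"az": 0},
    {"claw": 1,"x": 0,"y": -0.037,"z": 0,"ax": 0,"ay": 0,"az": 0},
    {"claw": 1,"x": 0,"y": -0.04,"z": 0,"ax": 0,"ay": 0,"az": 0},
    {"claw": 1,"x": 0,"y": -0.042,"z": 0,"ax": 0,"ay": 0,"az": 0},
    {"claw": 1,"x": 0,"y": -0.042,"z": 0,"ax": 0,"ay": 0,"az": 0},
  ],
  newtons=20,
)

```text
time: 13.85
position: [0.503, 0.2274, 0.0855]
ee_rot: [2.4, 2.025, 0.007]
contact_force: [17.6, -3.9, -7.6]
gripper_width: 0.0136
```

Drawn 18 mm until it hit the stop (17.6 N). I'll release it and go back to the bar.

>>> send_rows(
  moves=[
    {"claw": 0.1,"x": 0,"y": 0,"z": 0,"ax": 0,"ay": 0,"az": 0},
    {"claw": 0.1,"x": 0,"y": 0,"z": 0,"ax": 0,"ay": 0,"az": 0},
    {"claw": 0.1,"x": 0,"y": 0,"z": 0,"ax": 0,"ay": 0,"az": 0},
    {"claw": 0.1,"x": 0,"y": 0,"z": 0,"ax": 0,"ay": 0,"az": 0},
    {"claw": 0.1,"x": 0,"y": 0,"z": -0.07,"ax": 0,"ay": 0,"az": 0},
    {"claw": 0.1,"x": 0,"y": 0,"z": -0.14,"ax": 0,"ay": 0,"az": 0},
    {"claw": 0.1,"x": 0,"y": 0,"z": -0.2,"ax": 0,"ay": 0,"az": 0},
    {"claw": 0.1,"x": 0,"y": 0,"z": -0.2,"ax": 0,"ay": 0,"az": 0},
  ],
  newtons=20,
)

```text
time: 14.65
position: [0.5011, 0.2281, 0.1883]
ee_rot: [-2.4, -2.025, -0.003]
contact_force: [-0.2, 1.1, 0.2]
gripper_width: 0.0422
```

```bash
python3 - <<'E'
from h import *
np.set_printoptions(precision=4,suppress=True)
q=robot.capture("top");W=cloud(q);c=q["color"].astype(int)
m=(W[...,2]>.076)&(W[...,2]<.095)&(abs(W[...,0]-.51)<.06)&(abs(W[...,1]-.225)<.022)&(c[...,0]>c[...,2]+50)
P=W[m];print("orange",len(P),P.mean(0) if len(P) else 0)
print(robot.get_obs()["position"]);rows([((.4473,.132,.18),0),((.4473,.132,.116),0)])
E
```

```text
orange 15 [0.5108 0.2223 0.0829]
[0.5003 0.2278 0.1861]
x -0.2066 y -0.0721 z 0.0121 | ax -0.0008 ay -0.0004 az 0.0002
x -0.2068 y -0.0718 z 0.1401 | ax -0.0008 ay -0.0004 az 0.0002
```

>>> send_rows(
  moves=[
    {"claw": 0.1,"x": -0.07,"y": -0.025,"z": 0.005,"ax": 0,"ay": 0,"az": 0},
    {"claw": 0.1,"x": -0.14,"y": -0.05,"z": 0.01,"ax": 0,"ay": 0,"az": 0},
    {"claw": 0.1,"x": -0.19,"y": -0.067,"z": 0.012,"ax": 0,"ay": 0,"az": 0},
    {"claw": 0.1,"x": -0.207,"y": -0.072,"z": 0.012,"ax": 0,"ay": 0,"az": 0},
    {"claw": 0.1,"x": -0.207,"y": -0.072,"z": 0.012,"ax": 0,"ay": 0,"az": 0},
    {"claw": 0.1,"x": -0.207,"y": -0.072,"z": 0.05,"ax": 0,"ay": 0,"az": 0},
    {"claw": 0.1,"x": -0.207,"y": -0.072,"z": 0.09,"ax": 0,"ay": 0,"az": 0},
    {"claw": 0.1,"x": -0.207,"y": -0.072,"z": 0.125,"ax": 0,"ay": 0,"az": 0},
    {"claw": 0.1,"x": -0.207,"y": -0.072,"z": 0.139,"ax": 0,"ay": 0,"az": 0},
    {"claw": 0.1,"x": -0.207,"y": -0.072,"z": 0.139,"ax": 0,"ay": 0,"az": 0},
    {"claw": 0.1,"x": -0.207,"y": -0.072,"z": 0.139,"ax": 0,"ay": 0,"az": 0},
    {"claw": 1,"x": -0.207,"y": -0.072,"z": 0.139,"ax": 0,"ay": 0,"az": 0},
    {"claw": 1,"x": -0.207,"y": -0.072,"z": 0.139,"ax": 0,"ay": 0,"az": 0},
    {"claw": 1,"x": -0.207,"y": -0.072,"z": 0.139,"ax": 0,"ay": 0,"az": 0},
    {"claw": 1,"x": -0.207,"y": -0.072,"z": 0.139,"ax": 0,"ay": 0,"az": 0},
    {"claw": 1,"x": -0.207,"y": -0.072,"z": 0.139,"ax": 0,"ay": 0,"az": 0},
  ],
  newtons=20,
)

```text
time: 16.3
position: [0.4467, 0.1316, 0.1155]
ee_rot: [-2.399, -2.023, 0.005]
contact_force: [0.5, 0.6, -0.3]
gripper_width: 0.0091
```

>>> send_rows(
  moves=[
    {"claw": 1,"x": 0,"y": 0.0025,"z": -0.006,"ax": 0,"ay": 0,"az": 0},
    {"claw": 1,"x": 0,"y": 0.0045,"z": -0.012,"ax": 0,"ay": 0,"az": 0},
    {"claw": 1,"x": 0,"y": 0.0065,"z": -0.017,"ax": 0,"ay": 0,"az": 0},
    {"claw": 1,"x": 0,"y": 0.0085,"z": -0.022,"ax": 0,"ay": 0,"az": 0},
    {"claw": 1,"x": 0,"y": 0.0085,"z": -0.022,"ax": 0,"ay": 0,"az": 0},
    {"claw": 1,"x": 0,"y": 0.0085,"z": -0.022,"ax": 0,"ay": 0,"az": 0},
  ],
  newtons=20,
)

```text
time: 16.9
position: [0.4509, 0.1308, 0.1264]
ee_rot: [-2.399, -2.023, 0.005]
contact_force: [-1.5, 0.5, -1.8]
gripper_width: 0.0089
```

```bash
python3 - <<'E'
from h import *
bx=np.array([np.cos(PSI),np.sin(PSI),0]);bar=np.array([.4468,.132,.114]);H=bar+.12*bx-[0,0,.043]
r0,a0=np.hypot(.12,.043),np.arctan2(.043,.12)
T=[]
for th in np.linspace(.09,.88,18)[1:]:
    b=H-bx*r0*np.cos(a0+th)+[0,0,r0*np.sin(a0+th)]
    t=.4*(th-.09);T.append((b-Rt(t).apply([0,0,1])*.0015,t))
rows(T)
E
```

```text
x 0.0009 y 0.0055 z -0.0101 | ax 0.0043 ay 0.0000 az 0.0002
x 0.0009 y 0.0112 z -0.0205 | ax 0.0103 ay 0.0000 az 0.0002
x 0.0009 y 0.0174 z -0.0306 | ax 0.0162 ay 0.0000 az 0.0002
x 0.0009 y 0.0241 z -0.0404 | ax 0.0221 ay 0.0000 az 0.0002
x 0.0009 y 0.0312 z -0.0500 | ax 0.0280 ay 0.0000 az 0.0002
x 0.0009 y 0.0388 z -0.0591 | ax 0.0339 ay 0.0000 az 0.0002
x 0.0009 y 0.0467 z -0.0679 | ax 0.0398 ay 0.0000 az 0.0002
x 0.0009 y 0.0551 z -0.0764 | ax 0.0458 ay 0.0000 az 0.0002
x 0.0009 y 0.0639 z -0.0844 | ax 0.0517 ay 0.0000 az 0.0002
x 0.0009 y 0.0730 z -0.0920 | ax 0.0576 ay 0.0000 az 0.0002
x 0.0009 y 0.0824 z -0.0992 | ax 0.0635 ay 0.0000 az 0.0002
x 0.0008 y 0.0922 z -0.1060 | ax 0.0694 ay 0.0000 az 0.0002
x 0.0008 y 0.1023 z -0.1123 | ax 0.0753 ay 0.0000 az 0.0002
x 0.0008 y 0.1127 z -0.1181 | ax 0.0813 ay 0.0000 az 0.0002
x 0.0008 y 0.1233 z -0.1234 | ax 0.0872 ay 0.0000 az 0.0002
x 0.0008 y 0.1342 z -0.1282 | ax 0.0931 ay 0.0000 az 0.0002
x 0.0008 y 0.1452 z -0.1326 | ax 0.0990 ay 0.0001 az 0.0002
```

>>> send_rows(
  moves=[
    {"claw": 1,"x": 0,"y": 0.0055,"z": -0.01,"ax": 0.004,"ay": 0,"az": 0},
    {"claw": 1,"x": 0,"y": 0.011,"z": -0.0205,"ax": 0.01,"ay": 0,"az": 0},
    {"claw": 1,"x": 0,"y": 0.0175,"z": -0.0305,"ax": 0.016,"ay": 0,"az": 0},
    {"claw": 1,"x": 0,"y": 0.024,"z": -0.0405,"ax": 0.022,"ay": 0,"az": 0},
    {"claw": 1,"x": 0,"y": 0.031,"z": -0.05,"ax": 0.028,"ay": 0,"az": 0},
    {"claw": 1,"x": 0,"y": 0.039,"z": -0.059,"ax": 0.034,"ay": 0,"az": 0},
    {"claw": 1,"x": 0,"y": 0.0465,"z": -0.068,"ax": 0.04,"ay": 0,"az": 0},
    {"claw": 1,"x": 0,"y": 0.055,"z": -0.0765,"ax": 0.046,"ay": 0,"az": 0},
  ],
  newtons=20,
)

```text
time: 17.7
position: [0.4774, 0.1262, 0.1651]
ee_rot: [-2.309, -1.948, 0.15]
contact_force: [-7.6, 0.5, 4.7]
gripper_width: 0.0093
```

```bash
python3 - <<'E'
from h import *
bx=np.array([np.cos(PSI),np.sin(PSI),0]);bar=np.array([.4468,.132,.114]);H=bar+.12*bx-[0,0,.043]
r0,a0=np.hypot(.12,.043),np.arctan2(.043,.12)
o=robot.get_obs();d=o["position"]-H;print(np.hypot(d@bx,d[2]),r0,np.arctan2(d[2],-d@bx)-a0,o["contact_force"])
T=[]
for th in np.linspace(.46,.87,10)[1:]:
    b=H-bx*r0*np.cos(a0+th)+[0,0,r0*np.sin(a0+th)]
    t=.4*(th-.09);T.append((b-Rt(t).apply([0,0,1])*.0015,t))
rows(T)
E
```

```text
0.12942604665804708 0.12747156545677157 0.46985768615237644 [-7.6263621   0.51212331  4.65512084]
x 0.0010 y 0.0088 z -0.0077 | ax 0.0040 ay 0.0001 az 0.0002
x 0.0010 y 0.0165 z -0.0164 | ax 0.0098 ay 0.0001 az 0.0002
x 0.0010 y 0.0246 z -0.0248 | ax 0.0156 ay 0.0001 az 0.0002
x 0.0010 y 0.0331 z -0.0328 | ax 0.0214 ay 0.0002 az 0.0002
x 0.0010 y 0.0419 z -0.0404 | ax 0.0272 ay 0.0002 az 0.0002
x 0.0010 y 0.0511 z -0.0476 | ax 0.0330 ay 0.0002 az 0.0002
x 0.0009 y 0.0606 z -0.0544 | ax 0.0388 ay 0.0002 az 0.0002
x 0.0009 y 0.0703 z -0.0608 | ax 0.0446 ay 0.0002 az 0.0002
x 0.0009 y 0.0804 z -0.0666 | ax 0.0504 ay 0.0002 az 0.0002
```

>>> send_rows(
  moves=[
    {"claw": 1,"x": 0,"y": 0.0068,"z": -0.0097,"ax": 0.004,"ay": 0,"az": 0},
    {"claw": 1,"x": 0,"y": 0.0145,"z": -0.0184,"ax": 0.01,"ay": 0,"az": 0},
    {"claw": 1,"x": 0,"y": 0.0226,"z": -0.0268,"ax": 0.0155,"ay": 0,"az": 0},
    {"claw": 1,"x": 0,"y": 0.0311,"z": -0.0348,"ax": 0.0215,"ay": 0,"az": 0},
    {"claw": 1,"x": 0,"y": 0.04,"z": -0.0424,"ax": 0.027,"ay": 0,"az": 0},
    {"claw": 1,"x": 0,"y": 0.049,"z": -0.0496,"ax": 0.033,"ay": 0,"az": 0},
    {"claw": 1,"x": 0,"y": 0.0586,"z": -0.0564,"ax": 0.039,"ay": 0,"az": 0},
    {"claw": 1,"x": 0,"y": 0.0683,"z": -0.0628,"ax": 0.0445,"ay": 0,"az": 0},
    {"claw": 1,"x": 0,"y": 0.0784,"z": -0.0686,"ax": 0.05,"ay": 0,"az": 0},
    {"claw": 1,"x": 0,"y": 0.0784,"z": -0.0686,"ax": 0.05,"ay": 0,"az": 0},
    {"claw": 1,"x": 0,"y": 0.0784,"z": -0.0686,"ax": 0.05,"ay": 0,"az": 0},
    {"claw": 1,"x": 0,"y": 0.0784,"z": -0.0686,"ax": 0.05,"ay": 0,"az": 0},
    {"claw": 1,"x": 0,"y": 0.0784,"z": -0.0686,"ax": 0.05,"ay": 0,"az": 0},
  ],
  newtons=20,
)

```text
time: 19.0
position: [0.5212, 0.1187, 0.1943]
ee_rot: [-2.21, -1.865, 0.29]
contact_force: [-7.2, -0.6, 12.4]
gripper_width: 0.0088
```

```bash
python3 - <<'E'
from h import *
bx=np.array([np.cos(PSI),np.sin(PSI),0]);bar=np.array([.4468,.132,.114]);H=bar+.12*bx-[0,0,.043]
r0,a0=np.hypot(.12,.043),np.arctan2(.043,.12)
o=robot.get_obs();d=o["position"]-H;print(np.hypot(d@bx,d[2]),r0,np.arctan2(d[2],-d@bx)-a0,o["contact_force"],abs(o["qvel"]).max(),o["gripper_width"])
p=robot.capture("side")
for t in("tube","lid","jar"):print(t,robot.search_frame(p,t)[:1])
cv2.imwrite("pics/s4.png",cv2.resize(cv2.cvtColor(p["color"],cv2.COLOR_RGB2BGR)[100:340,140:400],None,fx=2.4,fy=2.4,interpolation=cv2.INTER_CUBIC))
W=cloud(p)
c=p["color"].astype(int);m=(c[...,2]>c[...,0]+50)&(W[...,2]>.09)&(W[...,0]>.4)&(W[...,0]<.62)&(W[...,1]>.05)&(W[...,1]<.21)
P=W[m];print(m.sum());u,s,v=np.linalg.svd(P-P.mean(0));n=v[2]*np.sign(v[2][2]);print("lid angle",np.arccos(n[2]),n)
E
```

```text
0.1310637527954607 0.12747156545677157 0.8806405664215363 [-7.17987169 -0.60831256 12.44393572] 0.0011788763703532842 0.008808925257549258
tube [{'xy': [268.4, 173.6], 'confidence': 0.63}]
lid [{'xy': [266.6, 172.0], 'confidence': 0.69}]
jar [{'xy': [257.7, 199.3], 'confidence': 0.69}]
380
lid angle 0.8378920233110589 [ 0.73030835 -0.13801159  0.66903103]
```

View pics/s4.png

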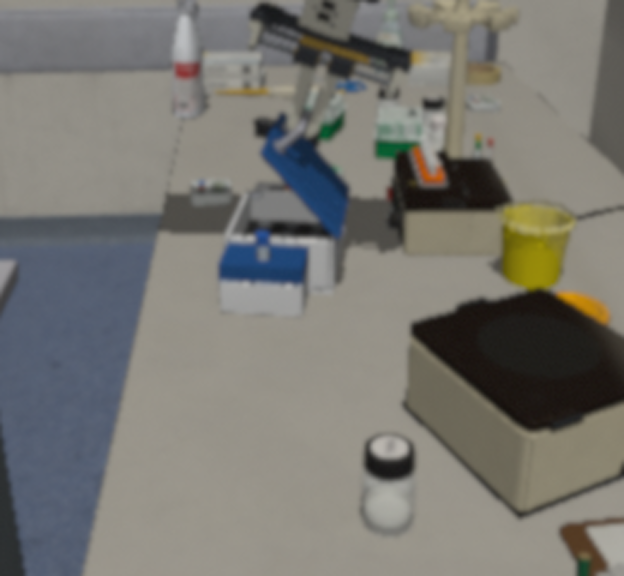

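The lid stands open at 0.84–0.88 rad with its bar in the fingers. The tube is upright in the well (cap at crop (262, 240)) and the jar is untouched. The arm is still, so I'm handing in.

```bash
python3 -c "
from h import *
o=robot.get_obs();print(o['time'],o['position'],o['gripper_width'],o['contact_force'])
print(robot.close_job())"
```

```text
19.2 [0.52113969 0.11864381 0.19424915] 0.009607885023492226 [-8.15509813 -0.32094447 11.99896196]
the job is handed in; nothing more can be done
None
```

The job is done and handed in at 19.2 s; the interface gave no verdict.

- **Tube:** I lowered it into the well with no contact force showing, then let go. Both later side pictures show it upright, with the cap at the height expected for a tube fully home.
- **Tug:** with the catch untouched, the lid came up about 6–7 mm and stopped hard at 21 N, so it was caught.
- **Catch:** I drew it back about 18 mm until it hit its stop at 17.6 N. A top picture afterwards put the orange piece about 8 mm less far back than that. The gripper was partly in the way, and the lid then rose freely, so I trusted the arm's reading.
- **Lid:** it ended still and held by its bar, at 0.88 rad from the arm's position and 0.84 rad from the depth picture. Both are inside 0.65–1.1.

**Last checks:** the wrist showed a steady 14 N outward along the lid at the end, so the held pose was a few millimetres off the lid's true arc. In the last picture, the trained networks' "tube" and "jar" hits landed on the lid and the box. I judged both by eye there: the jar was standing in place. I kept clear of the timer and the slide box but did not measure their final positions.

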